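Shut the specimen clamp and hold it pinned

ROBOT

A 6-joint arm with a two-finger parallel gripper is mounted at the origin on the work surface. World frame = base frame: x ahead of the robot, y to its left, z up, the work surface at z = 0. Lengths are in mm, angles in rad, forces in N, time in s.
With the tool pointing down it reaches from about 300 to 850 mm from the base axis. Payload 5.4 kg.
Tool frame: the origin (TCP) lies on the centre line of the jaws, within the pads' length; the fingertips stand 11 mm ahead of it and the grasp point (between the pads) lies 8 mm behind it; z points along the fingers, y is the line along which they close (so a half turn about z gives the same grasp; the last joint's range is limited). The gripper opens to 85 mm and grips with 20 to 120 N. Pads are 22 mm wide; open, the fingers measure 114 mm over their backs; the gripper's body (76 mm by 85 mm) begins 54 mm behind the grasp point. The pads swing forward as they close: fully open they stand 13 mm farther back than shut.
Start: joints at [0.991, 0.158, 1.597, -0, 1.386, -0.21], TCP at [207.83, 536.109, 242.299] pointing down, gripper open.
Joint ranges: [-2.91, 2.91], [-0.94, 2.29], [0.18, 2.7], [-1.29, 4.43], [0.17, 2.64], [-3, 3]. Speed limits (rad/s): [2.57, 2.57, 3.14, 3.14, 3.14, 3.14].

INTERFACE

Orientations are given as a unit quaternion [x, y, z, w].
In Python, from cell import readout, cams, job gives the robot as it stands.
- The arm moves only by the tool move_arm, never from a script. Its argument "motion" is a list of rows, each a list of 2 entries, a list of its own where there are three numbers: the shift along the world's x, y, z in mm, then the turn about the world's z in rad. In form: [[[x, y, z], spin], ...]. A call has 1 to 10 rows; each row shifts and turns the commanded pose from where the row before left it; what a row does not reach is not made up. A row lasts 1/12 s, in which the tool goes at most 41.7 mm and 7.16 degrees, less where a joint would pass 70% of its speed; a pose out of reach is approached as far as the arm can. A call is refused whole if a number of a shift passes 41.7 or a number of a turn 0.125, either way. A call with a gripper value outside its range is refused whole. "jaw" is the finger opening in mm, from 0 to 85.4, set as the call begins (left out, the last holds). The fingers move at their own pace and stop on an object; "grip_force" is the grip in N (left out, the last holds). Time passes only in rows, so rows that do not move let the fingers close. It gives the time, the measured TCP pose, the force, the opening and the grip force at its end, in the units of the state.
- readout.observe(): the state, without advancing time (a new reading comes with each control period).
- cams.snapshot(name): name is "scene" or "top" or "wrist"; returns the picture (384x512x3 uint8, blue, green, red); there is no depth.
- cams.camera_params(name): a dict with "fx", "fy", "cx", "cy" (pixels), "rvec" (rotation vector, rad) and "tvec" (3), from world to camera coordinates, as OpenCV has them. Camera axes: x right, y down, z forward; pixel columns grow to the right and rows downward; lengths in mm; the calibration is good to about 2 mm. A picture is of the moment at which its call begins: read the wrist's pose just before it. camera_params takes no time and is no camera call; for the wrist camera it gives the pose at the moment of the call.
- job.sign_off(): hands the job in; it is judged then, once.
The state is a dict: "t": time; "joint_pos": joint angles; "joint_velocities": joint speeds; "effort": joint torques, N m; "eef_pos": TCP position; "tcp_rot": TCP orientation; "force": force on the tool from outside, world axes, zero at the start; "torque": the same for the moment, N m; "opening": opening from 0.0 (shut) to 1.0 (fully open); "grasp_force": force on a finger pad.
Only numpy, scipy, OpenCV 4.12 (cv2) and the standard library are available. Lean on these libraries where they do the work, as an engineer would, in place of code of your own. Each camera call takes 0.05 s, during which the arm holds its last target. There are 200 camera calls.

TASK

Swing the lid of the specimen clamp down onto its base, then take the red-handled pin from the rack and push it straight down through the hole in the lid into the hole in the base until its steel collar presses the lid fully shut. The lid is sprung, so finish while still holding the red pin down so that the clamp stays tightly shut; leave the black-handled pin and everything else on the table where they are.

Things in the scene. Friction and masses are not known exactly. Their poses are not given: they have to be found in the camera images.
- jig: Base of the specimen clamp, fixed to the table: an off-white block 160 mm (its x) by 140 mm (its y) by 50 mm high with a tan slab inlaid in its top. Origin at the centre of its underside, z up. Its own -x end has the pin hole; the lid's hinge runs along its +x edge. Placed and turned differently each time.
- base_hole (a point): Centre of the mouth of the pin hole in the base's top face (50 mm above the table, 60 mm from the base centre towards its -x end). Round vertical through hole, 13 mm diameter, its mouth chamfered by 2 mm. Axes as the base.
- hinge (a joint): Angle (rad) of the stiff friction hinge, axis along the base's y, 50 mm above the table, 75 mm from the base centre towards +x. It stays where left; starts at 0.85 to 1.3 (open), limit 1.5. At 0 it is on its stop and the lid rests ajar by 0.09 rad (12 mm at the pin hole) on its springs. About 1 to 2 N at the lid's free edge turns it.
- lid (a joint): Squeeze (rad) of the springs between hinge and lid: 0 relaxed, 0.09 full (hard stop). With hinge at 0, 0.09 is lid flat on base, halves shut. The lid's angle above the base is hinge + 0.09 - lid. The springs lift the lid as soon as it is let go; 4 to 5 N down at the pin hole shuts it fully.
- lid_hole (a point): Centre of the lid's pin hole at the outer (upper) face: 15 mm diameter, through, mouth chamfered 2 mm, on the centre line 135 mm from the hinge axis, over base_hole when shut. The lid is a blue frame with clear pane, 140 mm wide, 8 mm thick, from 8 to 155 mm off the hinge axis, its under face in line with the axis. z: outward normal (up when shut); x: free edge to hinge.
- rack: Aluminium block, fixed to the table, 60 mm (x) by 150 mm (y) by 58 mm high, with two vertical holes of 14 mm diameter, 40 mm either side of its centre along its y; each holds one pin standing upright. Origin at the centre of its underside. Placed and turned differently each time.
- pin: Red-handled pin, 86 mm long, about 60 g, upright in either rack hole. Origin at the bottom tip, z up along it. Steel shank 10 mm diameter, 45 mm long, nose tapered over the last 8 mm; above it a steel collar 28 mm diameter (45 to 51 mm above the tip), then a round red grip 20 mm diameter (51 to 86 mm). In the rack the collar rests on the rack's top, tip 13 mm above the table.
- pin_grip (a point): Point on the red pin's axis, 72 mm above its tip, in the middle of the grip; gripped here the fingertips end just above the collar.
- spare_pin: Black-handled pin of the same form and size, in the other hole of the rack. To be left alone. Origin at its tip.
- jar: Amber glass jar, 56 mm diameter, 70 mm high, loose. Leave alone. Origin under its centre.
- dish: Shallow steel bowl, 110 mm across, 35 mm high, loose. Leave alone. Origin under its centre.
- bottle: White plastic bottle with blue cap, 60 mm diameter, 160 mm high, loose. Leave alone. Origin under its centre.
- driver: Yellow-handled screwdriver lying on the table, 170 mm long. Leave alone.
- pen: Off-white pen-like handpiece, about 140 mm long and 12 mm thick, lying on the table. Leave alone. Origin under the middle of its body.
- tin: Round flat aluminium tin, 64 mm diameter, 30 mm high, loose. Leave alone. Origin under its centre.

How it is judged (in metres and radians):
On the way, in this order (a step that is already met when the one before it is completed fails the run):
1. the lid has been swung down as far as its hinge goes, with the red pin not yet in the clamp (value of joint hinge below 0.04 rad and horizontal distance between pin and base_hole above 0.03 m), for 0.2 s.
2. the red pin has been put through the lid's hole into the base's hole (value of joint hinge below 0.04 rad and horizontal distance between pin and base_hole below 0.006 m and z of pin in the frame of base_hole below -0.01 m), for 0.1 s.
At the end, for the whole second after the job is handed in: Hinge home (under 0.03 rad), lid squeezed over 0.072 of 0.09 rad; red pin at rest, upright within 0.12 rad, its tip within 5 mm of the base hole's axis and over 32 mm below its mouth; fingers on the pin and its collar on the lid, each with over 2 N (value of joint hinge below 0.03 rad and value of joint lid above 0.072 rad and horizontal distance between pin and base_hole below 0.005 m and z of pin in the frame of base_hole below -0.032 m and angle between the z axis of pin and the z axis of jig, either way round below 0.12 rad and contact force between pin and lid above 2 N and contact force between the fingers and pin above 2 N and linear speed of pin below 0.02 m/s); the arm keeps its last pose, push and grip.
It fails at once if the black-handled pin was moved more than 20 mm (distance of spare_pin from where it was at the start of the episode above 0.02 m).
It fails at once if another thing on the table was moved more than 30 mm (distance of any of jar, dish, bottle, driver, pen, tin from where it was at the start of the episode above 0.03 m).
It also fails if it takes over 53 s, if anything falls off the work surface, if the arm or the gripper's body presses on something with over 40 N, if the wrist force passes 120 N, or if a joint passes its speed limit or range.

## Working session

There is one attempt and no reset: what is moved stays moved. The work goes in short steps, Python scripts to look and compute and a tool call to move; the robot and the scene stay as the last step left them, time stands still between calls to the robot, and variables do not carry over. Pictures are saved under pics/ and viewed, at most 10 in all, crops included, and the job is handed in when it is done.

Besides the shell and the picture viewer there is one more tool, called as name(argument=value, ...), one argument or row to a line, values as JSON. move_arm: Moves the arm, as the interface text tells. Its arguments: {"type":"object","properties":{"motion":{"type":"array"},"jaw":{"type":"number"},"grip_force":{"type":"number"}},"required":["motion"]}

```bash
mkdir -p pics; cat > h.py <<'E'
import numpy as np, cv2
from cell import readout, cams, job
def P(n):
    c=cams.camera_params(n); K=np.array([[c['fx'],0,c['cx']],[0,c['fy'],c['cy']],[0,0,1.]])
    R=cv2.Rodrigues(np.array(c['rvec'],float))[0]; return K,R,np.array(c['tvec'],float).reshape(3)
def ray(n,uv,z,p=None):
    K,R,t=p or P(n); d=R.T@np.linalg.solve(K,[uv[0],uv[1],1.]); o=-R.T@t
    return o+d*(z-o[2])/d[2]
def proj(n,X,p=None):
    K,R,t=p or P(n); x=(K@(R@np.atleast_2d(X).T+t[:,None])).T; return x[:,:2]/x[:,2:]
E
python3 - <<'E'
from h import *
for n in("scene","top"):
    im=cams.snapshot(n); cv2.imwrite(f"pics/{n}0.png",im); 
    cv2.imwrite(f"pics/{n}0b.png",cv2.resize(im,(800,600),interpolation=cv2.INTER_CUBIC))
    K,R,t=P(n); print(n,K[0,0],-R.T@t, R[2])
print(readout.observe())
E
```

```text
scene 372.13543181819637 [1289.35427864  -48.78432351  651.57322521] [-0.77669678  0.12653192 -0.61703467]
top 360.9787054555602 [406.84822816  37.54032027 968.9438582 ] [ 0.20778805  0.02295254 -0.97790455]
{'t': 0.1, 'joint_pos': array([ 9.90883514e-01,  1.58990931e-01,  1.59811167e+00, -1.12785655e-05,
        1.38620918e+00, -2.10080779e-01]), 'joint_velocities': array([ 0.00188932, -0.00378584, -0.00045436, -0.00087117,  0.00072758,
        0.00099147]), 'effort': array([ 4.08770302e-04, -3.96991897e+01, -3.32337821e+01, -2.17310526e-04,
        4.16510738e-03, -8.36243458e-06]), 'eef_pos': array([207.55589082, 535.66724038, 241.40990131]), 'tcp_rot': array([ 1.83862893e-01,  9.82951524e-01, -7.95509742e-04, -3.25649443e-04]), 'force': array([-0.08355585, -0.08701809,  0.51441475]), 'torque': array([-0.01894471, -0.04428619,  0.04001388]), 'grasp_force': 0.0, 'opening': 0.9985728012027693}
```

View pics/top0b.png

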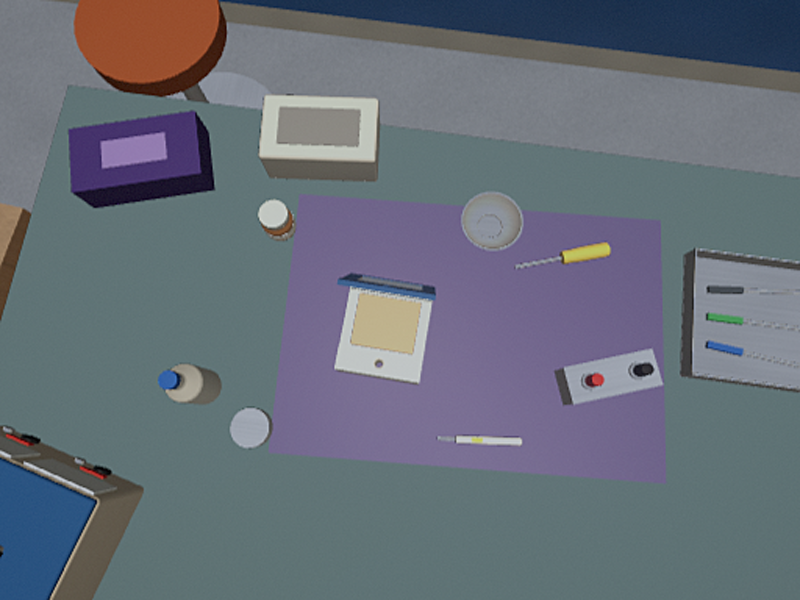

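View pics/scene0b.png

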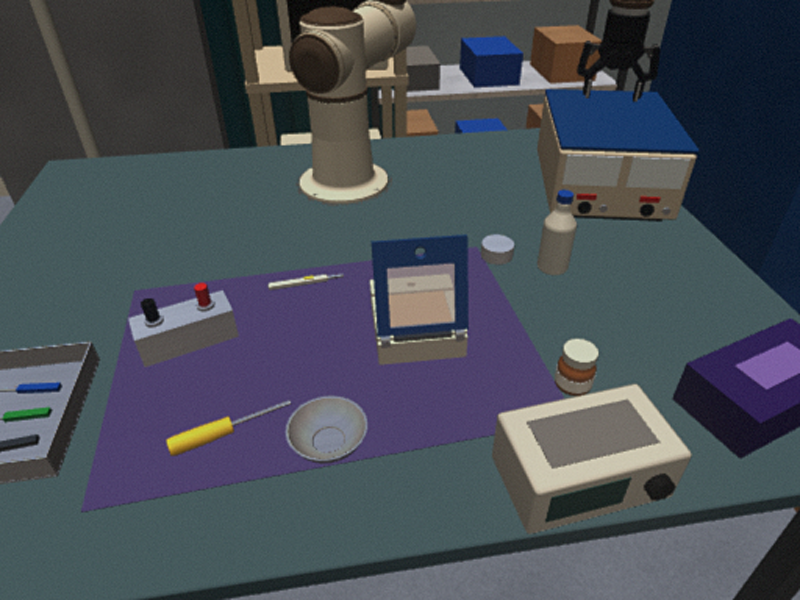

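The top view (800×600) shows the jig with its hole at (379,364) and the lid standing open at the far end, (340–435, 275–297). In the rack, the red pin is at (595,380) and the black one at (642,370). I'll enlarge both for exact pixels.

```bash
python3 - <<'E'
import cv2,numpy as np
im=cv2.imread("pics/top0.png")
a=im[170:250,208:288]; b=im[215:265,350:430]
A=cv2.resize(a,None,fx=5,fy=5,interpolation=cv2.INTER_CUBIC); B=cv2.resize(b,None,fx=5,fy=5,interpolation=cv2.INTER_CUBIC)
c=np.zeros((400,800,3),np.uint8); c[:,:400]=A; c[:250,400:]=B
cv2.imwrite("pics/crop1.png",c)
s=cv2.imread("pics/scene0.png")[145:235,230:305]
cv2.imwrite("pics/crop2.png",cv2.resize(s,None,fx=6,fy=6,interpolation=cv2.INTER_CUBIC))
E
```

```text
(no output)
```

View pics/crop1.png

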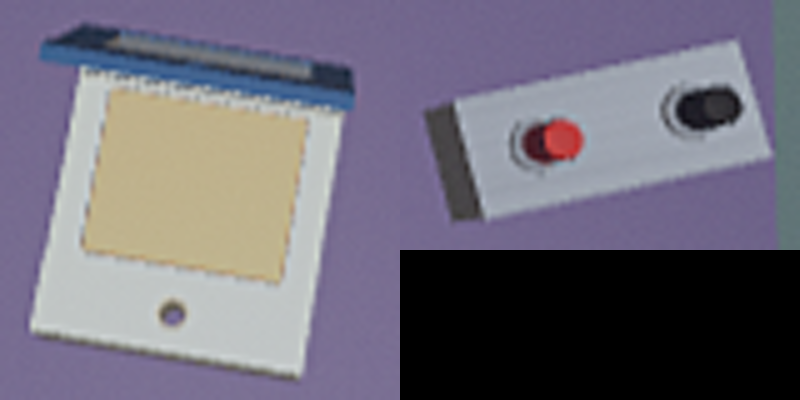

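View pics/crop2.png

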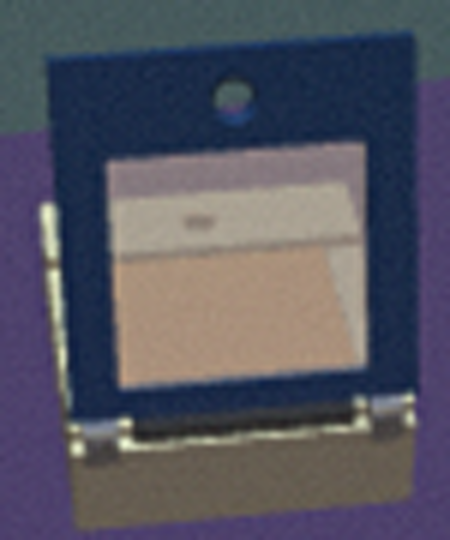

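In crop 1 the jig's near corners are (30,331) and (302,375), its hole is at (173,314), and the right edge runs up to (342,110). The rack's top corners are (456,101), (739,40), (772,156) and (484,219), and the red top is at (563,140). In crop 2 the lid's free-edge corners are (48,60) and (415,36), and the lid hole is at (234,97).

```bash
python3 - <<'E'
from h import *
from scipy.optimize import least_squares as LS
p=P("top"); ps=P("scene")
u=lambda c,ox,oy,s:np.array([(c[0]+.5)/s-.5+ox,(c[1]+.5)/s-.5+oy])
J=lambda c:ray("top",u(c,208,170,5),50,p)[:2]; Rk=lambda c,z:ray("top",u((c[0]-400,c[1]),350,215,5),z,p)[:2]
R2=lambda a:np.array([[np.cos(a),-np.sin(a)],[np.sin(a),np.cos(a)]])
# jig: bl=(-80,+70) br=(-80,-70), hole(-60,0), slab unused; side edge pts y=-70
def f(q):
    T=lambda c:R2(q[2]).T@(J(c)-q[:2])
    e=T((342,110)); e2=T((80,70))
    return np.r_[T((30,331))-[-80,70],T((302,375))-[-80,-70],2*(T((173,314))-[-60,0]),e[1]+70,e2[1]-70]
r=LS(f,[450,50,0]); print("jig",r.x,r.fun.round(1)); q=r.x
hole=q[:2]+R2(q[2])@[-60,0]; print("hole",hole, J((173,314)))
C=np.array([Rk(c,58) for c in((456,101),(739,40),(772,156),(484,219))])
print("rack corners",C.round(1),C.mean(0)); d=(C[0]-C[1]+C[3]-C[2]);d/=np.linalg.norm(d); print("yaw of y axis",np.arctan2(*d[::-1]))
print("red hole",C.mean(0)+40*d,"black",C.mean(0)-40*d,"red top est",Rk((563,140),99),"black top",Rk((720,105),99))
S=lambda c:u(c,230,145,6)
def lidpts(th):
    a=[[155,70,8],[155,-70,8],[135,0,8]]; o=[]
    for l,y,n in a:
        x=75-l*np.cos(th)-0*n; z=50+l*np.sin(th)
        x+=n*np.sin(th); z+=n*np.cos(th)
        o.append([*(q[:2]+R2(q[2])@[x,y]),z])
    return np.array(o)
m=np.array([S((415,36)),S((48,60)),S((234,97))])
r=LS(lambda t:(proj("scene",lidpts(t[0]),ps)-m).ravel(),[1.2]); print("lid ang",r.x,r.fun.round(1)); print(lidpts(r.x[0]))
E
```

```text
jig [ 5.57781757e+02  8.05509031e+01 -2.44144479e-02] [-0.1  0.1  0.   0.4  0.  -0.2  0.7 -0.7]
hole [497.79963819  82.01562443] [497.81098326  81.89943868]
rack corners [[ 531.6 -215.8]
 [ 582.1 -356.4]
 [ 525.6 -375.3]
 [ 474.9 -234.1]] [ 528.51304734 -295.38111013]
yaw of y axis 1.9155520625006066
red hole [ 514.9943755  -257.73478877] black [ 542.03171918 -333.02743148] red top est [ 514.25750966 -256.77986358] black top [ 541.306875   -330.86778739]
lid ang [1.24293199] [-0.6 -0.2 -0.9  0.5 -0.5  0.6]
[[592.14133371 149.73273373 199.31967072]
 [588.72365055   9.77445623 199.31967072]
 [596.87101011  79.59637088 180.38502611]]
```

The fits agree to under 1 mm: jig hole at (497.8, 82.0), lid 1.24 rad above the base, red pin at about (514.7, -257.3). Next I go over the lid to its far side with the jaws shut.

move_arm(
  motion=[
    [[20, -20, 15], 0],
    [[25, -29, 15], 0],
    [[25, -29, 15], 0],
    [[25, -29, 0], 0],
    [[25, -29, 0], 0],
    [[25, -29, 0], 0],
    [[25, -29, 0], 0],
    [[25, -29, 0], 0],
    [[25, -29, 0], 0],
    [[25, -29, 0], 0],
  ],
  jaw=0,
  grip_force=40,
)

```text
t: 0.93
eef_pos: [453.5, 253.4, 287.0]
tcp_rot: [0.184, 0.983, -0.0, -0.0]
force: [0.6, -0.1, 0.3]
opening: -0.004
grasp_force: 0.0
```

move_arm(
  motion=[
    [[25, -29, 0], 0],
    [[25, -29, 0], 0],
    [[25, -29, 0], 0],
    [[25, -29, 0], 0],
    [[25, -29, 0], 0],
    [[25, -29, 0], 0],
    [[25, -29, 0], 0],
    [[30, -3, 0], 0],
    [[10, 0, 0], 0],
    [[0, 0, 0], 0],
  ],
)

```text
t: 1.77
eef_pos: [669.1, 47.9, 285.6]
tcp_rot: [0.185, 0.983, -0.0, -0.001]
force: [0.6, 0.6, 0.2]
opening: -0.002
grasp_force: 0.0
```

move_arm(
  motion=[
    [[-4, 0, -35], 0],
    [[-12, 0, -35], 0],
    [[-14, 0, -28], 0],
    [[-13, 0, 0], 0],
    [[-13, 0, 0], 0],
    [[-15, 0, -6], 0],
    [[-14, 0, -6], 0],
    [[-11, 0, -7], 0],
    [[-10, 0, -8], 0],
    [[0, 0, 0], 0],
  ],
)

```text
t: 2.6
eef_pos: [558.7, 50.0, 160.7]
tcp_rot: [0.183, 0.983, -0.0, -0.002]
force: [-1.5, -0.3, 1.0]
opening: 0.003
grasp_force: 0.4
```

```bash
python3 - <<'E'
from h import *
im=cams.snapshot("scene"); cv2.imwrite("pics/s1.png",cv2.resize(im[90:250,180:380],None,fx=3,fy=3))
E
```

```text
(no output)
```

View pics/s1.png

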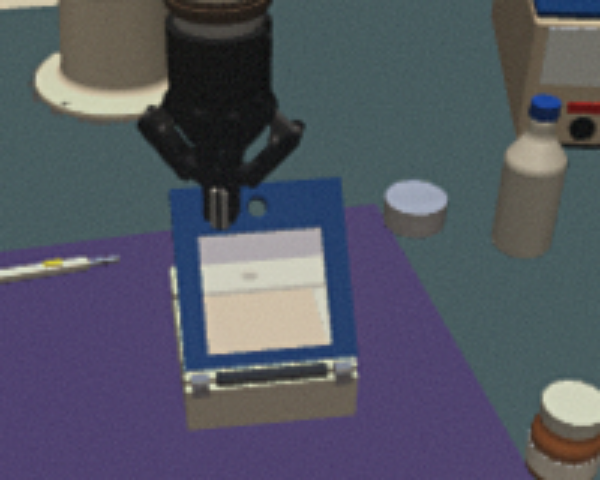

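The lid is swinging down: the closed fingers press its outer face at (220,215), just left of the lid hole at (258,207). I'll continue along the arc.

move_arm(
  motion=[
    [[-9, 0, -10], 0],
    [[-7, 0, -10], 0],
    [[-6, 0, -11], 0],
    [[-5, 0, -11], 0],
    [[-5, 0, -12], 0],
    [[-3, 0, -12], 0],
    [[-2, 0, -8], 0],
    [[0, 0, -5], 0],
    [[0, 0, -4], 0],
    [[0, 0, 0], 0],
  ],
)

```text
t: 3.48
eef_pos: [524.7, 49.1, 78.6]
tcp_rot: [0.184, 0.983, -0.0, -0.0]
force: [-0.4, 0.5, 1.0]
opening: 0.0
grasp_force: 0.4
```

move_arm(
  motion=[
    [[0, 0, -3], 0],
    [[0, 0, -3], 0],
    [[0, 0, -2], 0],
    [[0, 0, 0], 0],
  ],
)

```text
t: 3.82
eef_pos: [525.0, 49.1, 71.3]
tcp_rot: [0.184, 0.983, -0.0, 0.0]
force: [-1.5, 0.2, 3.5]
opening: -0.002
grasp_force: 1.8
```

move_arm(
  motion=[
    [[0, 0, -2], 0],
    [[0, 0, -2], 0],
    [[0, 0, 0], 0],
    [[0, 0, 0], 0],
  ],
)

```text
t: 4.15
eef_pos: [525.0, 49.0, 67.5]
tcp_rot: [0.184, 0.983, -0.0, 0.0]
force: [-1.6, -0.7, 4.7]
opening: 0.005
grasp_force: 2.5
```

move_arm(
  motion=[
    [[0, 0, -2], 0],
    [[0, 0, -1], 0],
    [[0, 0, 0], 0],
    [[0, 0, 0], 0],
  ],
)

```text
t: 4.48
eef_pos: [525.1, 48.9, 65.1]
tcp_rot: [0.184, 0.983, -0.0, 0.0]
force: [-3.6, -1.5, 9.1]
opening: 0.002
grasp_force: 4.6
```

The force has risen to 9 N, so the lid is on its stops. Now I lift off and move to the rack.

move_arm(
  motion=[
    [[0, 0, 15], 0],
    [[0, 0, 35], 0],
    [[0, -10, 38], 0],
    [[0, -30, 25], 0],
    [[-1, -40, 0], 0],
    [[-1, -40, 0], 0],
    [[-1, -40, 0], 0],
    [[-1, -40, 0], 0],
    [[-1, -40, 0], 0],
    [[-1, -30, 0], 0],
  ],
)

```text
t: 5.32
eef_pos: [518.5, -224.0, 177.0]
tcp_rot: [0.185, 0.983, -0.0, 0.0]
force: [-0.0, -0.1, 0.2]
opening: -0.003
grasp_force: 0.0
```

move_arm(
  motion=[
    [[-4, -30, 0], 0],
    [[0, -7, 0], 0],
    [[0, 0, 0], 0],
    [[0, 0, 0], 0],
    [[0, 0, 0], 0],
  ],
  jaw=50,
)

```text
t: 5.73
eef_pos: [515.0, -256.5, 176.9]
tcp_rot: [0.183, 0.983, 0.0, -0.0]
force: [-0.0, 0.2, 0.8]
opening: 0.588
grasp_force: 0.0
```

```bash
python3 - <<'E'
from h import *
s=readout.observe(); print(s['eef_pos'],s['opening'],s['t'])
p=P("wrist"); w=cams.snapshot("wrist"); t=cams.snapshot("top"); sc=cams.snapshot("scene")
np.savez("w1.npz",K=p[0],R=p[1],t=p[2]); K,R,tt=p; print(-R.T@tt,R[2])
a=cv2.resize(w,(400,300)); b=cv2.resize(sc[110:260,60:310],(400,240)); 
c=np.zeros((600,800,3),np.uint8); c[:300,:400]=a; c[:240,400:]=b; c[300:,:400]=cv2.resize(t[170:245,200:300],(400,300),interpolation=cv2.INTER_CUBIC); c[300:,400:]=cv2.resize(t[200:275,330:430],(400,300),interpolation=cv2.INTER_CUBIC)
cv2.imwrite("pics/w1raw.png",w); cv2.imwrite("pics/m1.png",c)
print(proj("wrist",[[514.7,-257.3,99],[514.7,-257.3,58],[541.3,-330.9,99]],p))
E
```

```text
[ 514.962961   -256.46927446  176.91422835] 0.5882022006342401 5.7333
[ 450.50550399 -229.8887749   308.76921638] [ 0.25089099 -0.09631613 -0.96321177]
[[256.83489128 205.06113299]
 [257.29948595 191.10482266]
 [186.41466677 263.39727336]]
```

View pics/m1.png

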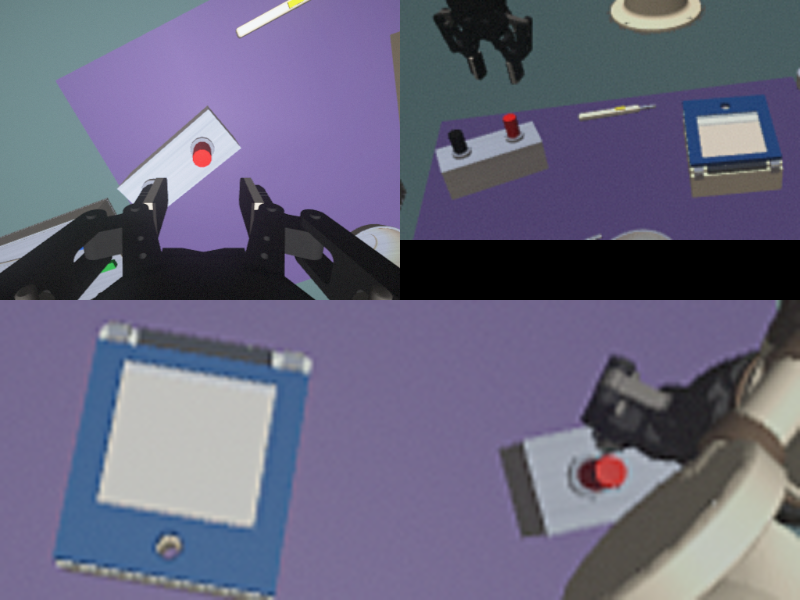

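The lid now lies ajar on its springs with the base hole showing through at (168,546). The wrist view shows the red top at about (202,157), near the prediction. I'll get its exact centroid.

```bash
python3 - <<'E'
from h import *
z=np.load("w1.npz"); p=(z["K"],z["R"],z["t"]); w=cv2.imread("pics/w1raw.png")
h=cv2.cvtColor(w,cv2.COLOR_BGR2HSV)
m=((h[...,0]<8)|(h[...,0]>172))&(h[...,1]>130)
for v in(110,150,180,200):
    mm=(m&(h[...,2]>v)).astype(np.uint8); n,l,st,c=cv2.connectedComponentsWithStats(mm); i=1+st[1:,4].argmax(); print(v,st[i],c[i],ray("wrist",c[i],99,p))
    print(cv2.minEnclosingCircle(np.argwhere(l==i)[:,::-1].astype(np.float32)))
E
```

```text
110 [247 182  23  32 509] [257.48526523 199.77013752] [ 510.82037902 -255.23978577   99.        ]
((258.0, 197.5806427001953), 15.708587646484375)
150 [247 191  23  23 429] [258.06993007 201.86480186] [ 512.58976632 -255.4363683    99.        ]
((257.92755126953125, 201.68374633789062), 11.889141082763672)
180 [247 191  23  23 415] [258.12048193 202.17831325] [ 512.8447694  -255.49292135   99.        ]
((258.0, 202.0), 11.70479965209961)
200 [247 192  23  22 410] [258.0902439  202.26585366] [ 512.90343999 -255.54119711   99.        ]
((258.13726806640625, 202.06863403320312), 11.55235481262207)
```

move_arm(
  motion=[
    [[-1, 0, -30], 0],
    [[0, 0, -30], 0],
    [[0, 0, -25], 0],
    [[0, 0, -10], 0],
    [[0, 0, -4], 0],
    [[0, 0, 0], 0],
  ],
)

```text
t: 6.38
eef_pos: [513.8, -257.3, 78.1]
tcp_rot: [0.184, 0.983, 0.0, -0.0]
force: [0.1, 0.8, 0.0]
opening: 0.585
grasp_force: 0.0
```

move_arm(
  motion=[
    [[0, 0, 0], 0],
    [[0, 0, 0], 0],
    [[0, 0, 0], 0],
    [[0, 0, 0], 0],
    [[0, 0, 0], 0],
    [[0, 0, 0], 0],
  ],
  jaw=10,
  grip_force=60,
)

```text
t: 6.88
eef_pos: [515.1, -258.8, 80.4]
tcp_rot: [0.184, 0.983, -0.001, 0.002]
force: [-0.2, 1.2, 6.0]
opening: 0.215
grasp_force: 58.4
```

move_arm(
  motion=[
    [[0, 0, 15], 0],
    [[0, 0, 30], 0],
    [[0, 0, 35], 0],
    [[-2, 30, 10], 0],
    [[-2, 38, 0], 0],
    [[-2, 38, 0], 0],
    [[-2, 38, 0], 0],
    [[-2, 38, 0], 0],
    [[-2, 38, 0], 0],
    [[-2, 38, 0], 0],
  ],
)

```text
t: 7.72
eef_pos: [499.4, 1.8, 168.7]
tcp_rot: [0.184, 0.983, -0.0, 0.0]
force: [0.2, -0.3, -1.2]
opening: 0.214
grasp_force: 59.4
```

move_arm(
  motion=[
    [[-1, 38, 0], 0],
    [[-1, 30, 0], 0],
    [[0, 10, 0], 0],
    [[0, 0, 0], 0],
    [[0, 0, 0], 0],
    [[0, 0, 0], 0],
  ],
)

```text
t: 8.22
eef_pos: [498.1, 76.8, 168.4]
tcp_rot: [0.184, 0.983, -0.0, 0.0]
force: [0.9, -1.0, -1.5]
opening: 0.216
grasp_force: 59.4
```

```bash
python3 - <<'E'
from h import *
s=readout.observe(); print(s['eef_pos'],s['opening'],s['t'],s['force'])
p=P("wrist"); w=cams.snapshot("wrist"); t=cams.snapshot("top"); sc=cams.snapshot("scene")
np.savez("w2.npz",K=p[0],R=p[1],t=p[2])
for n,i in zip(("w","t","s"),(w,t,sc)): cv2.imwrite(f"pics/{n}2raw.png",i)
e=s['eef_pos']; e[2]-=66
print("tip pred",[proj(n,[e],q) for n,q in(("wrist",p),("scene",None),("top",None))])
ps=proj("scene",[e])[0]; x,y=int(ps[0])-40,int(ps[1])-50; print("scene crop",x,y)
c=np.zeros((600,800,3),np.uint8)
c[:,:400]=cv2.resize(sc[y:y+120,x:x+80],(400,600),interpolation=cv2.INTER_CUBIC)
c[:300,400:]=cv2.resize(w[150:270,176:336],(400,300),interpolation=cv2.INTER_CUBIC)
c[300:,400:]=cv2.resize(t[190:250,200:280],(400,300),interpolation=cv2.INTER_CUBIC)
cv2.imwrite("pics/m2.png",c)
E
```

```text
[498.08537361  76.83415705 168.40309617] 0.21625131870747386 8.2167 [ 0.93794852 -1.04898944 -1.51810639]
tip pred [array([[257.95766157, 209.92833249]]), array([[260.07383963, 165.50866459]]), array([[243.57041437, 230.29024731]])]
scene crop 220 115
```

View pics/m2.png

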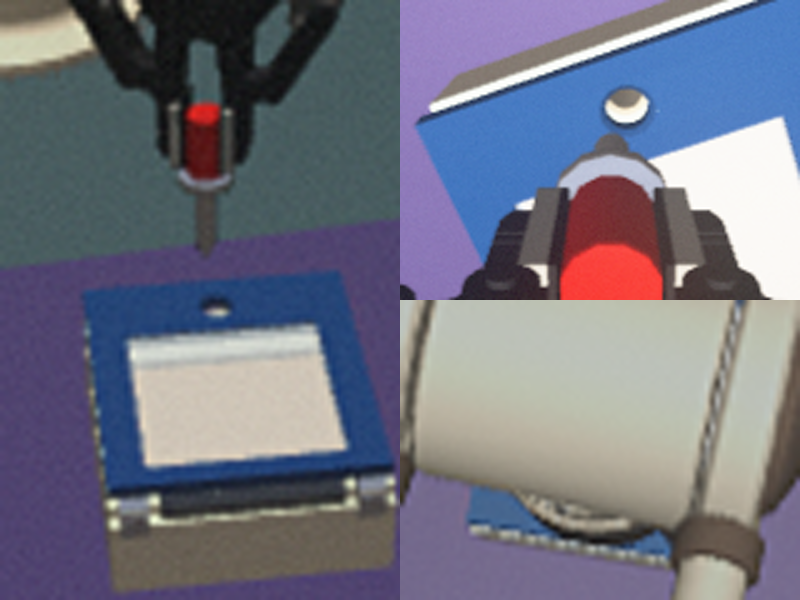

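The wrist crop shows the tip at about (612,141) and the lid hole at (627,105). The scene crop shows the tip at (206,255), the lid hole at (217,307), and the pin upright. I'll triangulate both in the two cameras.

```bash
python3 - <<'E'
from h import *
from scipy.optimize import least_squares as LS
z=np.load("w2.npz"); pw=(z["K"],z["R"],z["t"]); ps=P("scene")
W=lambda x,y:np.array([(x-400+.5)/2.5-.5+176,(y+.5)/2.5-.5+150]); S=lambda x,y:np.array([(x+.5)/5-.5+220,(y+.5)/5-.5+115])
def tri(a,b): 
    r=LS(lambda X:np.r_[proj("wrist",X,pw)[0]-a,proj("scene",X,ps)[0]-b],[498,77,90.]); return r.x.round(1),r.fun.round(1)
print("tip",tri(W(612,141),S(206,253))); print("hole",tri(W(627,105),S(217,307)))
print("grip top",tri(W(612,273),S(204,112)))
print("hole z70 w,s",ray("wrist",W(627,105),70,pw),ray("scene",S(217,307),70,ps))
for z in (100,104): print("tip w,s",ray("wrist",W(612,141),z,pw),ray("scene",S(206,253),z,ps))
E
```

```text
tip (array([496.2,  79.6, 101.7]), array([-0.1,  0. ,  0.2,  0. ]))
hole (array([496.8,  84.9,  66.8]), array([-0. ,  0. ,  0.1,  0. ]))
grip top (array([493.9,  80.4, 184.5]), array([-0.1,  0. ,  0.7,  0.1]))
hole z70 w,s [495.96946731  85.20909591  70.        ] [501.20491431  84.06355285  70.        ]
tip w,s [496.72347772  79.40118812 100.        ] [493.52817137  79.48742059 100.        ]
tip w,s [495.46272425  79.88780793 104.        ] [499.29948927  78.557196   104.        ]
```

move_arm(
  motion=[
    [[1, 5, 0], 0],
    [[0, 0, -8], 0],
    [[0, 0, -8], 0],
    [[0, 0, -6], 0],
    [[0, 0, 0], 0],
    [[0, 0, 0], 0],
  ],
)

```text
t: 8.87
eef_pos: [498.2, 83.1, 145.3]
tcp_rot: [0.184, 0.983, -0.0, -0.001]
force: [-0.2, 0.1, -1.4]
opening: 0.217
grasp_force: 59.4
```

```bash
python3 - <<'E'
from h import *
s=readout.observe(); print(s['eef_pos'],s['opening'],s['t'],s['force'])
p=P("wrist"); w=cams.snapshot("wrist"); sc=cams.snapshot("scene")
np.savez("w3.npz",K=p[0],R=p[1],t=p[2])
c=np.zeros((600,800,3),np.uint8)
c[:,:400]=cv2.resize(sc[140:200,240:280],(400,600),interpolation=cv2.INTER_CUBIC)
c[:600,400:]=cv2.resize(w[170:230,240:280],(400,600),interpolation=cv2.INTER_CUBIC)
cv2.imwrite("pics/m3.png",c)
E
```

```text
[498.18402437  83.12495662 145.34312504] 0.21730149489864903 8.8667 [-0.15637826  0.13419017 -1.40165928]
```

View pics/m3.png

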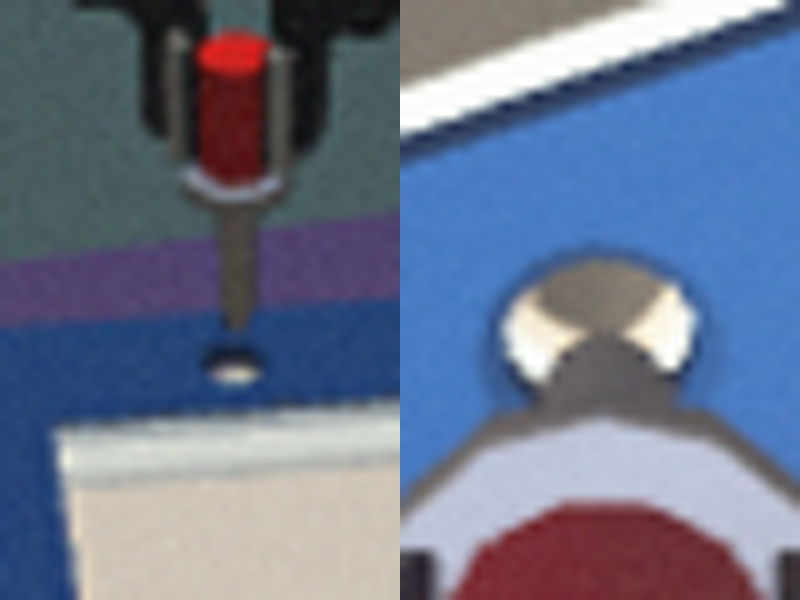

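The tip is laterally centred over the hole in both views: wrist tip (604,~365) against hole (600,330), scene tip (236,~320) against hole (235,365). Next I check the remaining direction.

```bash
python3 - <<'E'
from h import *
z=np.load("w3.npz"); pw=(z["K"],z["R"],z["t"]); ps=P("scene")
W=lambda x,y:np.array([(x-400+.5)/10-.5+240,(y+.5)/10-.5+170]); S=lambda x,y:np.array([(x+.5)/10-.5+240,(y+.5)/10-.5+140])
print("lidhole",ray("wrist",W(600,330),70,pw).round(1),ray("scene",S(235,365),70,ps).round(1))
print("basehole far rim (wrist)",ray("wrist",W(603,260),50,pw).round(1))
for z in(78,80): print("tip",z,ray("wrist",W(604,365),z,pw).round(1),ray("scene",S(236,320),z,ps).round(1))
print("collar c, z=tip+48",ray("scene",S(235,185),78+51,ps).round(1))
for z in (78,): print("model: tip far edge/shank", proj("wrist",[[497.5,82.5,z],[497.5,82.5,z+8],[497.5,82.5,z+45],[497.5,82.5,z+86]],pw).round(1),W(604,365))
E
```

```text
lidhole [495.8  85.3  70. ] [501.4  84.2  70. ]
basehole far rim (wrist) [496.1  85.4  50. ]
tip 78 [496.1  85.5  78. ] [492.3  86.   78. ]
tip 80 [495.5  85.8  80. ] [495.1  85.5  80. ]
collar c, z=tip+48 [504.5  83.6 129. ]
model: tip far edge/shank [[256.9 209. ]
 [256.7 212.7]
 [256.  233.8]
 [254.6 271.1]] [259.95 206.05]
```

All three estimates agree to within about 1–2 mm. I descend and watch the force.

move_arm(
  motion=[
    [[0, 0, -5], 0],
    [[0, 0, -5], 0],
    [[0, 0, -4], 0],
    [[0, 0, -3], 0],
    [[0, 0, -3], 0],
    [[0, 0, 0], 0],
  ],
)

```text
t: 9.47
eef_pos: [498.3, 83.1, 125.4]
tcp_rot: [0.184, 0.983, -0.0, -0.001]
force: [-0.8, 0.8, -0.8]
opening: 0.216
grasp_force: 59.4
```

move_arm(
  motion=[
    [[0, 0, -4], 0],
    [[0, 0, -3], 0],
    [[0, 0, -3], 0],
    [[0, 0, -3], 0],
    [[0, 0, 0], 0],
  ],
)

```text
t: 9.88
eef_pos: [498.3, 83.1, 112.5]
tcp_rot: [0.184, 0.983, -0.0, -0.001]
force: [-0.5, 0.4, -1.2]
opening: 0.219
grasp_force: 59.4
```

move_arm(
  motion=[
    [[0, 0, -4], 0],
    [[0, 0, -4], 0],
    [[0, 0, -4], 0],
    [[0, 0, -4], 0],
    [[0, 0, 0], 0],
  ],
)

```text
t: 10.3
eef_pos: [498.1, 83.2, 96.2]
tcp_rot: [0.184, 0.983, -0.0, -0.001]
force: [0.0, 0.6, -0.3]
opening: 0.217
grasp_force: 59.4
```

move_arm(
  motion=[
    [[0, 0, -4], 0],
    [[0, 0, -4], 0],
    [[0, 0, -3], 0],
    [[0, 0, -3], 0],
    [[0, 0, 0], 0],
    [[0, 0, 0], 0],
  ],
)

```text
t: 10.8
eef_pos: [498.7, 83.1, 83.3]
tcp_rot: [0.184, 0.983, -0.0, -0.0]
force: [-1.3, -0.3, 2.3]
opening: 0.208
grasp_force: 59.5
```

move_arm(
  motion=[
    [[0, 0, -3], 0],
    [[0, 0, -2], 0],
    [[0, 0, 0], 0],
    [[0, 0, 0], 0],
  ],
)

```text
t: 11.13
eef_pos: [499.1, 83.1, 78.6]
tcp_rot: [0.184, 0.983, 0.0, 0.0]
force: [-3.1, -0.3, 4.9]
opening: 0.219
grasp_force: 60.0
```

move_arm(
  motion=[
    [[0, 0, -2], 0],
    [[0, 0, -2], 0],
    [[0, 0, 0], 0],
    [[0, 0, 0], 0],
    [[0, 0, 0], 0],
  ],
  grip_force=80,
)

```text
t: 11.55
eef_pos: [499.1, 83.1, 75.6]
tcp_rot: [0.184, 0.983, -0.0, 0.0]
force: [-6.9, 0.4, 14.2]
opening: 0.216
grasp_force: 78.7
```

move_arm(
  motion=[
    [[-1, 0, -1], 0],
    [[0, 0, 0], 0],
    [[0, 0, 0], 0],
    [[0, 0, 0], 0],
    [[0, 0, 0], 0],
    [[0, 0, 0], 0],
  ],
)

```text
t: 12.05
eef_pos: [499.0, 83.1, 75.3]
tcp_rot: [0.184, 0.983, 0.0, 0.001]
force: [-6.3, 0.5, 15.6]
opening: 0.208
grasp_force: 78.9
```

```bash
python3 - <<'E'
from h import *
sc=cams.snapshot("scene"); w=cams.snapshot("wrist")
c=np.zeros((600,800,3),np.uint8)
c[:,:400]=cv2.resize(sc[120:240,225:305],(400,600),interpolation=cv2.INTER_CUBIC)
c[:300,400:]=cv2.resize(w,(400,300))
cv2.imwrite("pics/m4.png",c)
s=readout.observe(); print(s['eef_pos'],s['force'],s['grasp_force'],np.abs(s['joint_velocities']).max())
E
```

```text
[499.00361902  83.08822342  75.25854707] [-5.55329438 -0.66254037 15.17974481] 78.8514518737793 0.0019902364809303
```

View pics/m4.png

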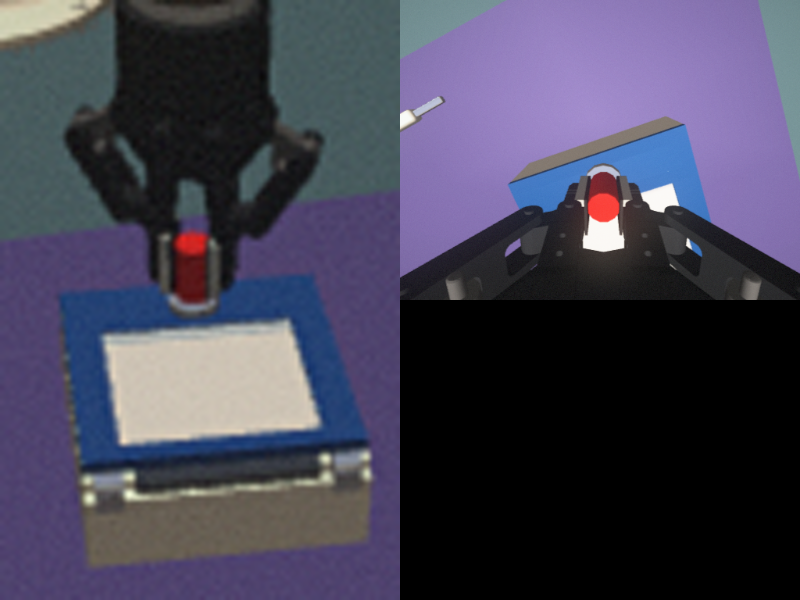

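The view shows the lid flat, no gap at its front edge, and the collar seated on it. The arm is at rest, pushing down with 15 N and gripping with 79 N. Handing in.

```bash
python3 -c "
from cell import job
print(job.sign_off())"
```

```text
the job is handed in; nothing more can be done
None
```

I handed the job in at about 12 s: the clamp looks fully shut, with the red pin through both holes and held down at about 15 N. The judge returned no verdict; I kept clear of the black pin and the other items but took no final picture of them.

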